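# Press and turn the lamp tester's selector

### The job

Switch on the lamp tester, the grey control box with the round glass bulb on top: press its black winged knob down against the spring, turn it clockwise as far as it goes, from the dot to the bar mark, and let it spring back up. The charger box beside it (two brass terminals and a flat meter, no bulb) has the same knob: leave that one as it is.

Things in the scene. Friction and masses are not known exactly. Their poses are not given: they have to be found in the camera images.
- tester: The lamp tester: a fixed grey steel box, 140 mm (x) by 250 mm (y), top 51 mm above the bench. On top are its knob, axis at y = -60 mm, and a glass bulb 58 mm across on a brass socket at y = +75 mm, reaching 121 mm above the bench. Origin: centre of its underside, on the bench; z up. Its place and yaw vary; the look-alike charger stands to its left or right.
- tester_grip (a point): Grip point of the tester's black knob: a flange 64 mm across, 6 mm thick, carrying an upright wing 58 mm long, 16 thick, 32 high, white line at its pointer end. The point is on the axis, 13 mm below the wing's top, 19 above the flange's top, 90 above the bench (knob up); it moves with the knob. x: along the wing to the pointer end, y: across its thickness, z: up. Fingertips may push on the flange.
- tester_press (a joint): How far the tester's knob is pressed down, m: 0 up, 0.012 at the bottom stop. Spring: 4 N to start, 10 N at the bottom. A catch lets it turn between its two positions only while down by more than 0.006; about 0.009 is right. Released in either position it springs up; released in between it stays caught down.
- tester_turn (a joint): Angle of the tester's knob, rad, growing clockwise seen from above: 0 to 0.12 at the start (pointer near the dot; free play up to about 0.2 while up), 1.25 at the end stop (pointer at the bar mark). It can spring up once turned past about 1.02. Light friction (0.03 N m); it stays where it is left.
- charger_turn (a joint): The same angle for the identical knob, at the same place, on the charger: a fixed box like the tester but with two brass terminal posts and a flat black meter (at most 78 mm above the bench) in place of the bulb. Starts at 0 to 0.12; to be left alone (below 0.3).

How it is judged:
On the way:
1. the tester's knob is pressed down while still at the dot (value of joint tester_press above 0.005 m and value of joint tester_turn below 0.5 rad), for 0.1 s.
At the end, for the whole second after the job is handed in: The tester's knob is turned to the bar mark (angle over 1.0 rad, the end stop is at 1.25) and has sprung back up (within 2 mm of fully up); the charger's knob is still at its dot (angle under 0.3 rad) (value of joint tester_turn above 1 rad and value of joint tester_press below 0.002 m and value of joint charger_turn below 0.3 rad); the robot touches nothing.
It fails at once if the charger's knob is turned away from its dot (over 0.3 rad) (value of joint charger_turn above 0.3 rad).
It also fails if it takes over 35 s, if anything falls off the work surface, if the arm or the gripper's body presses on something with over 40 N, if the wrist force passes 120 N, or if a joint passes its speed limit or range.

### The arm

A 7-joint arm with a two-finger parallel gripper is mounted at the origin on the work surface. World frame = base frame: x ahead of the robot, y to its left, z up, the work surface at z = 0. Lengths are in m, angles in rad, forces in N, time in s.
With the tool pointing down it reaches from about 0.425 to 0.95 m from the base axis. Payload 4.7 kg.
Tool frame: the origin (TCP) lies on the front face of the gripper's body, between the roots of the fingers; the fingertips stand manip.tips_ahead ahead of it and the grasp point (between the pads) lies 54 mm ahead of it (manip.tips_ahead is the distance from the TCP to the fingertips, in m); z points along the fingers, y is the line along which they close (so a half turn about z gives the same grasp; the last joint's range is limited). The gripper opens to 85 mm and grips with 20 to 120 N. Pads are 22 mm wide; open, the fingers measure 114 mm over their backs; the gripper's body (76 mm by 85 mm) begins 54 mm behind the grasp point. The pads swing forward as they close: fully open they stand 13 mm farther back than shut.
Start: joints at [1.174, 0.469, -0.049, 1.532, 0.024, 1.141, -0.082], TCP at [0.243, -0.63, 0.304] pointing down, gripper open.
Joint ranges: [-2.59, 2.59], [-0.33, 1.99], [-1.39, 1.29], [0.1, 2.45], [-1.04, 4.18], [0.21, 1.99], [-2.66, 2.66]. Speed limits (rad/s): [2.57, 2.57, 3.14, 3.14, 3.14, 3.14, 3.14].

### API

Orientations are given as [roll, pitch, yaw] about the fixed x, y, z axes, in that order (R = Rz(yaw) Ry(pitch) Rx(roll)).
In Python, from bench import manip gives the robot as it stands.
- The arm moves only by the tool servo_tool, never from a script. Its argument "steps" is a list of rows, each an object of numbers: "dx", "dy", "dz": the shift along the tool's x, y, z in mm; "turn": the turn about the tool's z in degrees; "claw": the opening, from 0 (shut) to 1 (fully open). A call has exactly 8 rows; each row is the pose to reach, as a shift and turn from the pose commanded when the call began, along the tool's axes at that moment; what a row does not reach only later rows make up. A row lasts 1/10 s, in which the tool goes at most 50 mm and 8.59 degrees, less where a joint would pass 70% of its speed; a pose out of reach is approached as far as the arm can. A call with a gripper value outside its range is refused whole. The fingers move at their own pace and stop on an object; the grip force is fixed at half the most. Time passes only in rows, so rows that repeat a pose let the fingers close, or fill a call up. It gives the time, the measured TCP pose, the force, the opening and the grip force at its end, in the units of the state.
- manip.observe(): the state, without advancing time (a new reading comes with each control period).
- manip.grab_frame(name): name is "scene" or "top" or "wrist"; returns the picture (384x512x3 uint8, red, green, blue); there is no depth.
- manip.camera_model(name): a dict with "fx", "fy", "cx", "cy" (pixels), "k1" (the pictures are not rectified: a ray, as slopes to the right and down, at radius r is drawn at 1 + k1 r^2 times it, then the intrinsics apply), "eye" and "attitude" of the camera in the world; the wrist camera has in their place "tool_from_camera" (4x4, takes a point from camera to tool coordinates, whose origin is the TCP and whose axes are the flange's). Camera axes: x right, y up, looking along -z (the intrinsics and any distortion apply to the point x, -y, -z); pixel columns grow to the right and rows downward; lengths in m; the calibration is good to about 2 mm. A picture is of the moment at which its call begins: read the wrist's pose just before it. camera_model takes no time and is no camera call.
- manip.job_done(): hands the job in; it is judged then, once.
The state is a dict: "clock": time; "qpos": joint angles; "dq": joint speeds; "effort": joint torques, N m; "ee_pos": TCP position; "orientation": TCP orientation; "ft_force": force on the tool from outside, world axes, zero at the start; "moment": the same for the moment, N m; "width": finger opening in m; "grasp_force": force on a finger pad.
Only numpy, scipy, OpenCV 4.12 (cv2) and the standard library are available. Lean on these libraries where they do the work, as an engineer would, in place of code of your own. Each camera call takes 0.05 s, during which the arm holds its last target. There are 200 camera calls.

## Working session

There is one attempt and no reset: what is moved stays moved. The work goes in short steps, Python scripts to look and compute and a tool call to move; the robot and the scene stay as the last step left them, time stands still between calls to the robot, and variables do not carry over. Pictures are saved under pics/ and viewed, at most 10 in all, crops included, and the job is handed in when it is done.

Besides the shell and the picture viewer there is one more tool, called after "Request:" as a command line: name --argument value ..., lists and objects as JSON in quotes. servo_tool: Moves the arm, as the interface text tells. Its arguments: {"type":"object","properties":{"steps":{"type":"array","items":{"type":"object","properties":{"dx":{"type":"number"},"dy":{"type":"number"},"dz":{"type":"number"},"turn":{"type":"number"},"claw":{"type":"number"}}}}},"required":["steps"]}

```bash
mkdir -p pics; python3 - <<'E'
from bench import manip
import cv2
s=manip.observe();print(s, manip.tips_ahead)
for n in("scene","top"):
    cv2.imwrite(f"pics/{n}0.png",cv2.cvtColor(manip.grab_frame(n),cv2.COLOR_RGB2BGR));print(n,manip.camera_model(n))
print(manip.camera_model("wrist"))
E
```

```text
{'clock': 0.0, 'qpos': array([ 1.17407307,  0.46944956, -0.04857198,  1.53371491,  0.02410336,
        1.14101242, -0.08230531]), 'dq': array([-0.00097207, -0.00222244,  0.00064211, -0.00112867,  0.00043119,
        0.00013651,  0.0009857 ]), 'effort': array([ 3.27914458e-04, -5.10307467e+01, -4.60504380e-02, -2.37706912e+01,
        1.08211514e-02,  7.59560731e-03,  1.16614294e-05]), 'ee_pos': array([ 0.2425578 , -0.62942634,  0.30284686]), 'orientation': array([-3.13959607e+00,  8.83933551e-05,  3.67831043e-01]), 'ft_force': array([-0.18531554, -0.48813095, -0.93069018]), 'moment': array([-0.0065196 , -0.01234527,  0.03392646]), 'grasp_force': 0.0, 'width': 0.08540100100938662} 0.0726
scene {'fx': 471.6447633709292, 'fy': 471.6447633709292, 'cx': 252.6287960664268, 'cy': 188.37120352329998, 'k1': 0.001423714778636828, 'eye': array([1.25451954, 0.23152891, 0.90589145]), 'attitude': array([0.72334825, 0.00964987, 1.90958578])}
top {'fx': 417.2961448978018, 'fy': 417.2961448978018, 'cx': 254.20575884686144, 'cy': 185.41632590224526, 'k1': -0.044787350201059006, 'eye': array([ 0.47369276, -0.02114226,  1.08221125]), 'attitude': array([ 0.05878056, -0.00977722, -1.54764996])}
{'fx': 336.98251459745205, 'fy': 336.98251459745205, 'cx': 256.2943123092322, 'cy': 193.7148544668626, 'k1': 0.018145834641739352, 'tool_from_camera': array([[-2.59986848e-04,  9.56067183e-01,  2.93147528e-01,
         7.66819413e-02],
       [ 9.99999375e-01,  5.67360984e-04, -9.63503035e-04,
         1.64215399e-04],
       [-1.08749410e-03,  2.93147094e-01, -9.56066733e-01,
        -6.99722504e-02],
       [ 0.00000000e+00,  0.00000000e+00,  0.00000000e+00,
         1.00000000e+00]])}
```

View pics/scene0.png

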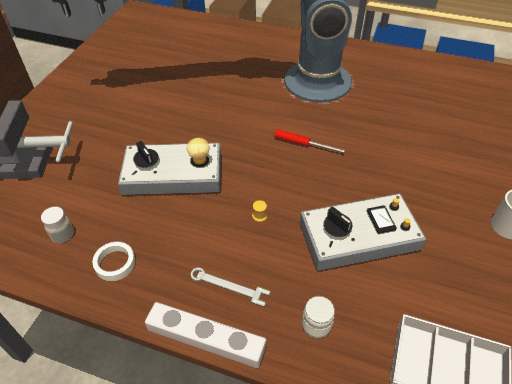

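View pics/top0.png

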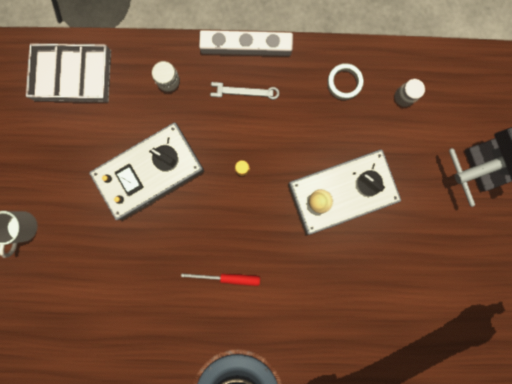

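```bash
python3 - <<'E'
import cv2
a=cv2.imread("pics/top0.png")[140:245,275:415]
cv2.imwrite("pics/c1.png",cv2.resize(a,None,fx=5.5,fy=5.5,interpolation=cv2.INTER_CUBIC))
E
```

```text
(no output)
```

View pics/c1.png

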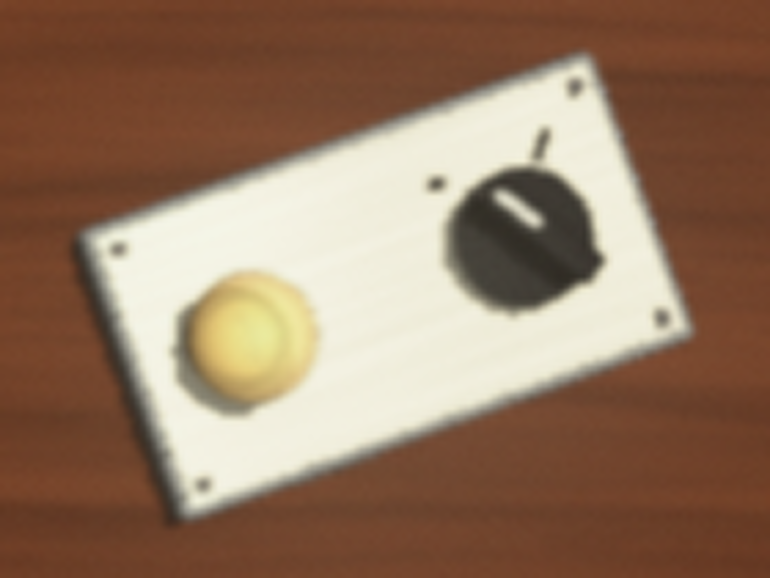

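The crop shows the tester. Its top-face corners are at crop pixels (80,235), (588,58), (690,333) and (178,518). The knob flange is at about (520,238), the white line runs from (497,192) to (540,225), the dot is at (436,183) and the bar at (542,143).

```bash
cat >h.py <<'E'
import numpy as np
from bench import manip
from scipy.spatial.transform import Rotation as R
def ray(n,uv,s=None):
    c=manip.camera_model(n)
    d=np.array([(uv[0]-c['cx'])/c['fx'],(uv[1]-c['cy'])/c['fy']]);q=d.copy()
    for _ in range(20): q=d/(1+c['k1']*(q@q))
    v=np.array([q[0],-q[1],-1])
    if n!="wrist": return c['eye'],R.from_euler('xyz',c['attitude']).as_matrix()@v
    T=c['tool_from_camera'];W=R.from_euler('xyz',s['orientation']).as_matrix()
    return s['ee_pos']+W@T[:3,3],W@T[:3,:3]@v
def hit(n,uv,z,s=None):
    e,v=ray(n,uv,s);return e+v*(z-e[2])/v[2]
E
python3 - <<'E'
from h import *
f=lambda u,v,z:hit("top",(275+(u+.5)/5.5-.5,140+(v+.5)/5.5-.5),z)
C=np.array([f(*p,.051) for p in[(80,235),(588,58),(690,333),(178,518)]])
print(C, [np.linalg.norm(C[i]-C[i-1]) for i in range(4)])
m=C.mean(0); ya=(C[0]+C[3]-C[1]-C[2])[:2];ya/=np.linalg.norm(ya);print("centre",m,"ydir",ya,"yaw",np.degrees(np.arctan2(-ya[0],ya[1])))
k=m[:2]-.06*ya;print("knob",k,np.linalg.norm(k))
print("flange",f(520,238,.07))
a,b=f(497,192,.103),f(540,225,.103);d=a-b;print("line",a,b,np.degrees(np.arctan2(d[1],d[0])))
for p in[(436,183),(542,143)]:
    q=f(*p,.051)[:2]-k;print(np.linalg.norm(q),np.degrees(np.arctan2(q[1],q[0])))
E
```

```text
[[ 0.54434525 -0.11622869  0.051     ]
 [ 0.63073938 -0.34680441  0.051     ]
 [ 0.50647308 -0.39414104  0.051     ]
 [ 0.41830634 -0.16258009  0.051     ]] [np.float64(0.1342916963000128), np.float64(0.2462297887621351), np.float64(0.13297694980124908), np.float64(0.24777781368474358)]
centre [ 0.52496601 -0.25493856  0.051     ] ydir [-0.35335788  0.93548822] yaw 20.692836353476714
knob [ 0.54616749 -0.31106785] 0.6285396817017423
flange [ 0.546396   -0.31054519  0.07      ]
line [ 0.56363682 -0.29098685  0.103     ] [ 0.54984241 -0.30976428  0.103     ] 53.69798241164419
0.042317167698346654 52.68422261011326
0.04744080551132878 -18.09241749204308
```

The measurements agree: box about 134 x 247 mm, dot at 53°, bar at -18°, and the knob axis at (0.546,-0.311) by two methods. I'll move above the knob with the tool's x along the wing.

Request:
servo_tool --steps '[{"dx":50,"dy":-23,"dz":0,"turn":-5,"claw":1},{"dx":100,"dy":-47,"dz":0,"turn":-10,"claw":1},{"dx":145,"dy":-68,"dz":0,"turn":-15,"claw":1},{"dx":190,"dy":-90,"dz":0,"turn":-20,"claw":1},{"dx":235,"dy":-111,"dz":0,"turn":-24,"claw":1},{"dx":280,"dy":-132,"dz":0,"turn":-28,"claw":1},{"dx":325,"dy":-153,"dz":0,"turn":-32,"claw":1},{"dx":365,"dy":-172,"dz":0,"turn":-32,"claw":1}]'

```text
clock: 0.9
ee_pos: [0.5199, -0.3391, 0.3036]
orientation: [-3.141, 0.0, 0.927]
ft_force: [0.9, -0.9, 0.1]
width: 0.085
grasp_force: 0.0
```

Request:
servo_tool --steps '[{"dx":20,"dy":2,"dz":20,"turn":0,"claw":1},{"dx":38,"dy":4,"dz":40,"turn":0,"claw":1},{"dx":38,"dy":4,"dz":60,"turn":0,"claw":1},{"dx":38,"dy":4,"dz":60,"turn":0,"claw":1},{"dx":38,"dy":4,"dz":60,"turn":0,"claw":1},{"dx":38,"dy":4,"dz":60,"turn":0,"claw":1},{"dx":38,"dy":4,"dz":60,"turn":0,"claw":1},{"dx":38,"dy":4,"dz":60,"turn":0,"claw":1}]'

```text
clock: 1.7
ee_pos: [0.5452, -0.3132, 0.2449]
orientation: [3.14, -0.0, 0.926]
ft_force: [-0.4, 0.2, -0.0]
width: 0.0852
grasp_force: 0.0
```

```bash
python3 - <<'E'
from bench import manip
import cv2
s=manip.observe();print(s['ee_pos'],s['orientation'])
a=cv2.cvtColor(manip.grab_frame("wrist"),cv2.COLOR_RGB2BGR)
cv2.imwrite("pics/w1.png",cv2.resize(a,(800,600),interpolation=cv2.INTER_CUBIC))
E
```

```text
[ 0.54517726 -0.31319046  0.24491169] [ 3.13986778e+00 -1.05426552e-04  9.25562593e-01]
```

View pics/w1.png

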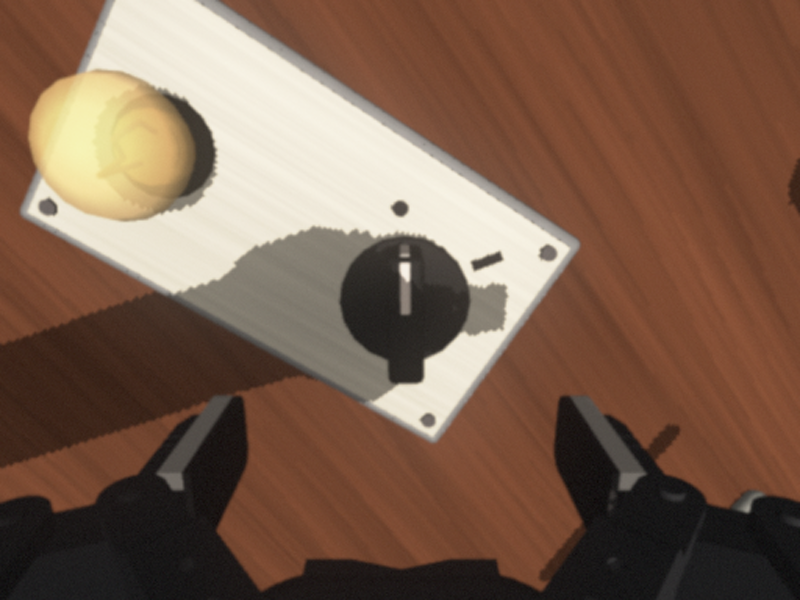

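The wrist view shows the knob: white line on the wing top from (405,262) to (405,314), rear end of the wing at (406,382), flange centred at (405,298), and the dot at (400,208).

```bash
python3 - <<'E'
from h import *
s=manip.observe();W=R.from_euler('xyz',s['orientation']).as_matrix()
for n,p,z in[("line end",(405,262),.103),("line in",(405,314),.103),("rear top",(406,382),.103),("flange",(405,298),.071),("dot",(400,208),.051),("bar",(487,261),.051)]:
    w=hit("wrist",((p[0]+.5)*.64-.5,(p[1]+.5)*.64-.5),z,s);print(n,w.round(4),"tool mm",((w-s['ee_pos'])@W*1e3).round(1))
E
```

```text
line end [ 0.5651 -0.2919  0.103 ] tool mm [ 28.9   3.  141.8]
line in [ 0.5516 -0.3099  0.103 ] tool mm [  6.4   3.1 141.8]
rear top [ 0.5331 -0.3355  0.103 ] tool mm [-25.2   3.6 141.8]
flange [ 0.5504 -0.3121  0.071 ] tool mm [  3.9   3.4 173.8]
dot [ 0.573  -0.2782  0.051 ] tool mm [ 44.6   1.  193.8]
bar [ 0.5924 -0.3264  0.051 ] tool mm [ 17.7  45.5 193.8]
```

Request:
servo_tool --steps '[{"dx":2,"dy":2.5,"dz":35,"turn":0,"claw":1},{"dx":2,"dy":2.5,"dz":70,"turn":0,"claw":0.7},{"dx":2,"dy":2.5,"dz":97,"turn":0,"claw":0.5},{"dx":2,"dy":2.5,"dz":97,"turn":0,"claw":0.4},{"dx":2,"dy":2.5,"dz":97,"turn":0,"claw":0.35},{"dx":2,"dy":2.5,"dz":97,"turn":0,"claw":0.35},{"dx":2,"dy":2.5,"dz":97,"turn":0,"claw":0.35},{"dx":2,"dy":2.5,"dz":97,"turn":0,"claw":0.35}]'

```text
clock: 2.55
ee_pos: [0.5489, -0.3129, 0.1484]
orientation: [3.139, -0.0, 0.926]
ft_force: [0.6, 0.3, 0.2]
width: 0.03
grasp_force: 0.0
```

```bash
python3 - <<'E'
from bench import manip
import cv2
s=manip.observe();print(s['ee_pos'],s['orientation'],s['ft_force'],s['width'])
a=cv2.cvtColor(manip.grab_frame("wrist"),cv2.COLOR_RGB2BGR)
cv2.imwrite("pics/w2.png",cv2.resize(a,(800,600),interpolation=cv2.INTER_CUBIC))
E
```

```text
[ 0.54891493 -0.3128931   0.14839717] [ 3.13902371e+00 -3.27456987e-04  9.26210325e-01] [0.59357444 0.33695865 0.23970965] 0.02997706259609322
```

View pics/w2.png

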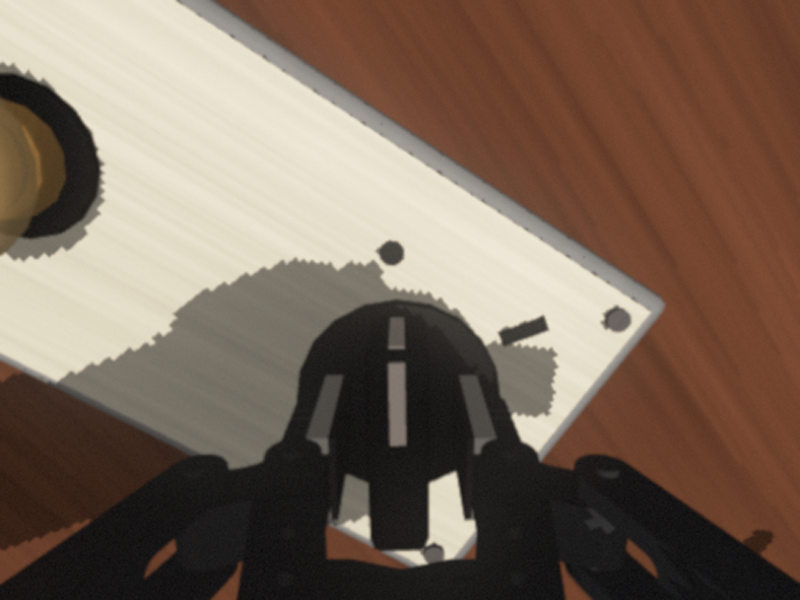

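Fingers are centred on the wing at about x=402 (wing at 397), so a small correction is enough. Closing.

Request:
servo_tool --steps '[{"dx":0,"dy":-0.7,"dz":1,"turn":0,"claw":0.3},{"dx":0,"dy":-0.7,"dz":1,"turn":0,"claw":0.0},{"dx":0,"dy":-0.7,"dz":1,"turn":0,"claw":0},{"dx":0,"dy":-0.7,"dz":1,"turn":0,"claw":0},{"dx":0,"dy":-0.7,"dz":1,"turn":0,"claw":0},{"dx":0,"dy":-0.7,"dz":1,"turn":0,"claw":0},{"dx":0,"dy":-0.7,"dz":1,"turn":0,"claw":0},{"dx":0,"dy":-0.7,"dz":1,"turn":0,"claw":0}]'

```text
clock: 3.4
ee_pos: [0.5481, -0.3124, 0.1463]
orientation: [3.14, -0.0, 0.926]
ft_force: [1.0, -1.4, 3.8]
width: 0.015
grasp_force: 59.7
```

Request:
servo_tool --steps '[{"dx":0,"dy":0,"dz":2,"turn":0,"claw":0},{"dx":0,"dy":0,"dz":4,"turn":0,"claw":0},{"dx":0,"dy":0,"dz":6,"turn":0,"claw":0},{"dx":0,"dy":0,"dz":8,"turn":0,"claw":0},{"dx":0,"dy":0,"dz":9,"turn":0,"claw":0},{"dx":0,"dy":0,"dz":9,"turn":0,"claw":0},{"dx":0,"dy":0,"dz":9,"turn":0,"claw":0},{"dx":0,"dy":0,"dz":9,"turn":0,"claw":0}]'

```text
clock: 4.2
ee_pos: [0.5481, -0.3124, 0.1376]
orientation: [3.14, 0.0, 0.926]
ft_force: [1.0, -1.6, 8.1]
width: 0.0153
grasp_force: 60.3
```

Force 8.1 N puts the press at about 8 mm. Now turning.

Request:
servo_tool --steps '[{"dx":0,"dy":0,"dz":0.5,"turn":6,"claw":0},{"dx":0,"dy":0,"dz":0.5,"turn":13,"claw":0},{"dx":0,"dy":0,"dz":0.5,"turn":20,"claw":0},{"dx":0,"dy":0,"dz":0.5,"turn":27,"claw":0},{"dx":0,"dy":0,"dz":0.5,"turn":34,"claw":0},{"dx":0,"dy":0,"dz":0.5,"turn":40,"claw":0},{"dx":0,"dy":0,"dz":0.5,"turn":40,"claw":0},{"dx":0,"dy":0,"dz":0.5,"turn":40,"claw":0}]'

```text
clock: 5.0
ee_pos: [0.5487, -0.3133, 0.1376]
orientation: [3.138, -0.002, 0.227]
ft_force: [1.9, -2.5, 6.6]
width: 0.0153
grasp_force: 60.4
```

```bash
python3 -c "
from bench import manip
s=manip.observe();print(s['ee_pos'],s['orientation'],s['ft_force'],s['moment'],s['qpos'])"
```

```text
[ 0.54870211 -0.31332709  0.1375684 ] [ 3.13847217e+00 -2.29194717e-03  2.27481091e-01] [ 1.87933106 -2.53378757  6.64937884] [-0.55137373 -0.21205622 -0.0371068 ] [ 0.51025282  0.57701494 -0.08083436  1.78299987  0.06410686  0.78036227
 -0.94627919]
```

Request:
servo_tool --steps '[{"dx":0,"dy":0,"dz":1,"turn":6,"claw":0},{"dx":0,"dy":0,"dz":1,"turn":12,"claw":0},{"dx":0,"dy":0,"dz":1,"turn":18,"claw":0},{"dx":0,"dy":0,"dz":1,"turn":24,"claw":0},{"dx":0,"dy":0,"dz":1,"turn":28,"claw":0},{"dx":0,"dy":0,"dz":1,"turn":31,"claw":0},{"dx":0,"dy":0,"dz":1,"turn":31,"claw":0},{"dx":0,"dy":0,"dz":1,"turn":31,"claw":0}]'

```text
clock: 5.8
ee_pos: [0.5488, -0.3141, 0.1368]
orientation: [3.138, -0.004, -0.308]
ft_force: [2.3, -3.7, 8.6]
width: 0.0149
grasp_force: 64.1
```

```bash
python3 -c "
from bench import manip
s=manip.observe();print(s['ee_pos'],s['orientation'],s['ft_force'],s['moment'])"
```

```text
[ 0.5487784  -0.31408908  0.13680398] [ 3.13774639 -0.00439573 -0.30845451] [ 2.31638005 -3.74491381  8.57196721] [-0.8519649  -0.22321155  1.13134899]
```

Moment rose to 1.1 N m, so the knob is at the end stop. I'll let it rise while gripped, then release.

Request:
servo_tool --steps '[{"dx":0,"dy":0,"dz":-2,"turn":-1,"claw":0},{"dx":0,"dy":0,"dz":-4,"turn":-1,"claw":0},{"dx":0,"dy":0,"dz":-7,"turn":-1,"claw":0},{"dx":0,"dy":0,"dz":-9.5,"turn":-1,"claw":0},{"dx":0,"dy":0,"dz":-9.5,"turn":-1,"claw":0.4},{"dx":0,"dy":0,"dz":-9.5,"turn":-1,"claw":0.6},{"dx":0,"dy":0,"dz":-9.5,"turn":-1,"claw":0.8},{"dx":0,"dy":0,"dz":-9.5,"turn":-1,"claw":0.8}]'

```text
clock: 6.6
ee_pos: [0.5472, -0.3115, 0.144]
orientation: [-3.141, 0.002, -0.295]
ft_force: [0.1, -0.5, 0.4]
width: 0.0681
grasp_force: 0.0
```

Request:
servo_tool --steps '[{"dx":0,"dy":0,"dz":0,"turn":0,"claw":0.8},{"dx":0,"dy":0,"dz":-20,"turn":0,"claw":0.8},{"dx":0,"dy":0,"dz":-50,"turn":0,"claw":1},{"dx":0,"dy":0,"dz":-80,"turn":0,"claw":1},{"dx":0,"dy":0,"dz":-100,"turn":0,"claw":1},{"dx":0,"dy":0,"dz":-100,"turn":0,"claw":1},{"dx":0,"dy":0,"dz":-100,"turn":0,"claw":1},{"dx":0,"dy":0,"dz":-100,"turn":0,"claw":1}]'

```text
clock: 7.4
ee_pos: [0.547, -0.3117, 0.2433]
orientation: [-3.141, 0.003, -0.295]
ft_force: [0.6, 0.2, -0.0]
width: 0.0857
grasp_force: 0.0
```

```bash
python3 - <<'E'
from bench import manip
import cv2
s=manip.observe();print(s['ee_pos'],s['orientation'],s['ft_force'],s['width'])
a=cv2.cvtColor(manip.grab_frame("wrist"),cv2.COLOR_RGB2BGR)
cv2.imwrite("pics/w3.png",cv2.resize(a,(800,600),interpolation=cv2.INTER_CUBIC))
E
```

```text
[ 0.54703745 -0.31169564  0.24333707] [-3.14109167e+00  2.78069720e-03 -2.95351862e-01] [ 0.59584632  0.23162853 -0.03384982] 0.08574613213005193
```

View pics/w3.png

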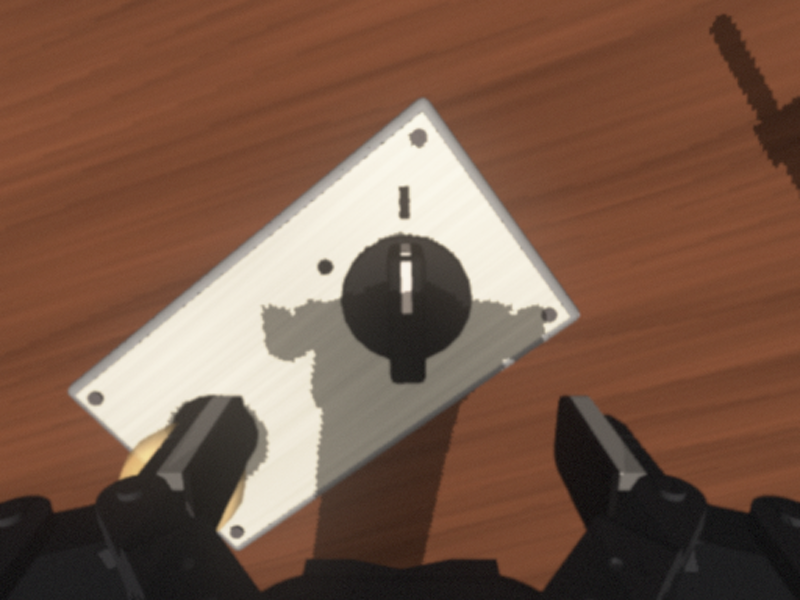

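The pointer line at (405,262)–(405,314) lines up with the bar at (404,202). The knob appears the same size as before at nearly the same camera height, so it has sprung up. The gripper is clear.

```bash
python3 -c "
from bench import manip
print(manip.job_done())"
```

```text
the job is handed in; nothing more can be done
None
```

The lamp tester's knob was pressed, turned clockwise to its end stop at the bar mark and has sprung back up; the charger was left untouched, the gripper is clear, and the job is handed in at about 7.5 s (no verdict was returned).

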